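# Push the row of sealed tins home along the can lane

## Task

The four sealed tins standing in a row in the can lane have to go up to the lane's end stop for packing. Reach in behind the last tin and push the whole row gently along the lane as one train, upright and with no gaps opening up, until the front tin is home against the end stop and all four stand closed up against each other; do not pick any tin up and do not ram them into the stop. Then take the hand away, and leave the other things on the bench where they are.

Things in the scene. Friction and masses are not known exactly. Their poses are not given: they have to be found in the camera images.
- lane: can lane fixed on the bench, 520 mm long, 132 wide. Origin at bench level under its middle; x along the lane TOWARDS the end stop, y across, z up. Flat sliding bed 45 mm above the bench; a guide rod along each side, 64 mm clear between them about y = 0, rod tops 29 mm above the bed, brackets no higher than 34. Open above, and open and empty behind the row (its -x end).
- stop: end stop: upright steel plate 62 mm wide across the lane, its clamp bar and two thumb knobs on the guide rods, top 60 mm above the bed; it does not move. Origin on the face that the front tin meets, mid-lane, at bed level; x along the lane, the way the tins are pushed (they stand on its -x side), z up. Home, the front tin's centre is 30 mm before this face.
- tin_1: Sealed ribbed tin of bare metal, 60 mm across, 55 mm high, 0.11 to 0.23 kg, upright in the lane; origin at the centre of its underside, z up. The front tin, nearest the stop.
- tin_2: Sealed ribbed tin of bare metal, 60 mm across, 55 mm high, 0.11 to 0.23 kg, upright in the lane; origin at the centre of its underside, z up. Second in the row.
- tin_3: Sealed ribbed tin of bare metal, 60 mm across, 55 mm high, 0.11 to 0.23 kg, upright in the lane; origin at the centre of its underside, z up. Third in the row.
- tin_4: Sealed ribbed tin of bare metal, 60 mm across, 55 mm high, 0.11 to 0.23 kg, upright in the lane; origin at the centre of its underside, z up. Last in the row, farthest from the stop: push on this one. Neighbours start touching or nearly so (gaps under 1.5 mm). Row home and closed: this centre is 210 mm before the stop face. The row drags with about 2 to 8 N.
- empty_tin: open empty tin, 60 mm in diameter, 55 mm high, standing on the bench beyond the lane; origin at the centre of its underside; to be left alone
- lids: short stack of tin ends (lids), one solid piece 63 mm in diameter, 35 mm high, on the bench beyond the lane; origin at the centre of its underside; to be left alone
- spanner: steel spanner 160 mm long lying flat on the bench on the robot's side of the lane; origin under its middle, x along it; to be left alone
There are look-alikes about, which are no part of the job. What is shaped like the tin_1 but brown, green or yellow is not meant.

How it is judged:
At the end, for the whole second after the job is handed in: the front tin is against the end stop (gap under 3 mm), each tin is against its neighbour (gaps under 3 mm), and all four stand upright and still on the lane's bed (x of tin_1 in the frame of stop above -0.033 m and distance between tin_1 and tin_2 below 0.063 m and distance between tin_2 and tin_3 below 0.063 m and distance between tin_3 and tin_4 below 0.063 m and angle between each of tin_1, tin_2, tin_3, tin_4's own z axis and vertical below 0.08 rad and z of tin_1 in the frame of stop between -0.004 and 0.004 m and linear speed of each of tin_1, tin_2, tin_3, tin_4 below 0.01 m/s and z of tin_2 in the frame of stop between -0.004 and 0.004 m and z of tin_3 in the frame of stop between -0.004 and 0.004 m and z of tin_4 in the frame of stop between -0.004 and 0.004 m); the robot touches nothing.
It fails at once if a tin is lifted off the bed (by more than 8 mm) (z of any of tin_1, tin_2, tin_3, tin_4 in the frame of stop above 0.008 m).
It fails at once if a tin is tipped by more than 0.25 rad (angle between any of tin_1, tin_2, tin_3, tin_4's own z axis and vertical above 0.25 rad).
It fails at once if the row is pulled apart: a gap of more than 12 mm opens between neighbours (distance between tin_1 and tin_2 above 0.072 m or distance between tin_2 and tin_3 above 0.072 m or distance between tin_3 and tin_4 above 0.072 m).
It fails at once if the row is rammed into the stop: the front tin is pressed against the stop with more than 45 N (contact force between tin_1 and stop above 45 N).
It fails at once if the empty tin, the lids or the spanner are disturbed (moved more than 15 mm or tipped) (distance of any of empty_tin, lids, spanner from where it was at the start of the episode above 0.015 m or angle between any of empty_tin, lids, spanner's own z axis and vertical above 0.3 rad).
It also fails if it takes over 38 s, if anything falls off the work surface, if the arm or the gripper's body presses on something with over 40 N, if the wrist force passes 120 N, or if a joint passes its speed limit or range.

## Robot

A 6-joint arm with a two-finger parallel gripper is mounted at the origin on the work surface. World frame = base frame: x ahead of the robot, y to its left, z up, the work surface at z = 0. Lengths are in m, angles in rad, forces in N, time in s.
With the tool pointing down it reaches from about 0.35 to 0.775 m from the base axis. Payload 7.3 kg.
Tool frame: the origin (TCP) lies on the centre line of the jaws, within the pads' length; the fingertips stand 17 mm ahead of it and the grasp point (between the pads) lies 2 mm behind it (robot.tip_extent is the distance from the TCP to the fingertips, in m); z points along the fingers, y is the line along which they close (so a half turn about z gives the same grasp; the last joint's range is limited). The gripper opens to 92 mm and grips with 3 to 60 N. Pads are 19 mm wide; open, the fingers measure 130 mm over their backs; the gripper's body (75 mm by 190 mm) begins 47 mm behind the grasp point.
Start: joints at [-1.381, 0.342, 1.524, -0, 1.275, -0.146], TCP at [0.173, -0.496, 0.244] pointing down, gripper open.
Joint ranges: [-2.53, 2.53], [-0.77, 2.02], [0.04, 2.7], [-1, 4.14], [0.28, 2.66], [-3.11, 3.11]. Speed limits (rad/s): [2.57, 2.57, 3.14, 3.14, 3.14, 3.14].

## Interface

Orientations are given as [roll, pitch, yaw] about the fixed x, y, z axes, in that order (R = Rz(yaw) Ry(pitch) Rx(roll)).
In Python, from cell import robot gives the robot as it stands.
- The arm moves only by the tool step_arm, never from a script. Its argument "motion" is a list of rows, each a list of 2 entries, a list of its own where there are three numbers: the shift along the tool's x, y, z in units of 60 mm (1.0 is 60 mm), then the turn about the tool's z in rad. In form: [[[x, y, z], spin], ...]. A call has 1 to 10 rows; each row is the pose to reach, as a shift and turn from the pose commanded when the call began, along the tool's axes at that moment; what a row does not reach only later rows make up. A row lasts 1/8 s, in which the tool goes at most 62.5 mm and 10.7 degrees, less where a joint would pass 70% of its speed; a pose out of reach is approached as far as the arm can. A call with a gripper value outside its range is refused whole. "hand" is the closure in counts, from 0 (fully open) to 255 (shut), set as the call begins (left out, the last holds). The fingers move at their own pace and stop on an object; "squeeze" is the grip in N (left out, the last holds). Time passes only in rows, so rows that repeat a pose let the fingers close. It gives the time, the measured TCP pose, the force, the opening and the grip force at its end, in the units of the state.
- robot.observe(): the state, without advancing time (a new reading comes with each control period).
- robot.read_camera(name): name is "scene" or "top"; returns a dict with "pixels" (420x560x3 uint8, red, green, blue), "intrinsics" (3x3 intrinsics, pixels), "k1" (the pictures are not rectified: a ray, as slopes to the right and down, at radius r is drawn at 1 + k1 r^2 times it, then the intrinsics apply), "xyz" and "rotation" of the camera in the world. Camera axes: x right, y up, looking along -z (the intrinsics and any distortion apply to the point x, -y, -z); pixel columns grow to the right and rows downward; lengths in m; the calibration is good to about 2 mm. A picture is of the moment at which its call begins. There is no depth.
- robot.hand_in(): hands the job in; it is judged then, once.
The state is a dict: "time": time; "qpos": joint angles; "qvel": joint speeds; "joint_efforts": joint torques, N m; "tool_pos": TCP position; "tool_rot": TCP orientation; "contact_force": force on the tool from outside, world axes, zero at the start; "torque": the same for the moment, N m; "opening": finger opening in m; "grip_force": force on a finger pad.
Only numpy, scipy, OpenCV 4.12 (cv2) and the standard library are available. Lean on these libraries where they do the work, as an engineer would, in place of code of your own. Each camera call takes 0.05 s, during which the arm holds its last target. There are 200 camera calls.

## Working session

There is one attempt and no reset: what is moved stays moved. The work goes in short steps, Python scripts to look and compute and a tool call to move; the robot and the scene stay as the last step left them, time stands still between calls to the robot, and variables do not carry over. Pictures are saved under pics/ and viewed, at most 10 in all, crops included, and the job is handed in when it is done.

Besides the shell and the picture viewer there is one more tool, called after "Call:" as name(argument=value, ...) on one line, values as JSON. step_arm: Moves the arm, as the interface text tells. Its arguments: {"type":"object","properties":{"motion":{"type":"array"},"hand":{"type":"number"},"squeeze":{"type":"number"}},"required":["motion"]}

```bash
mkdir -p pics
cat > h.py <<'E'
import numpy as np,cv2
from cell import robot
def snap(n,f):
    c=robot.read_camera(n); cv2.imwrite(f,cv2.cvtColor(c["pixels"],cv2.COLOR_RGB2BGR)); np.save(f[:-4]+'.npy',{k:c[k] for k in c},allow_pickle=True); return c
def load(f): return np.load(f,allow_pickle=True).item()
def ray(c,u,v):
    K=np.array(c["intrinsics"]); p=cv2.undistortPoints(np.array([[[u,v]]],float),K,np.array([c["k1"],0,0,0],float))[0,0]
    # distortion: same as OpenCV k1 model
    return np.array(c["xyz"]),np.array(c["rotation"])@np.array([p[0],-p[1],-1])
def at(c,u,v,z):
    o,d=ray(c,u,v); return o+d*(z-o[2])/d[2]
E
python3 - <<'E'
from h import *
a=snap("scene","pics/s0.png");b=snap("top","pics/t0.png")
for c in(a,b):print(c["xyz"],c["rotation"],c["k1"],c["intrinsics"])
print(robot.observe())
E
```

```text
[ 0.83298528 -0.45036951  0.42584656] [ 1.0029181  -0.00113156  0.48757766] -0.08939825270413862 [[382.89047928   0.         282.59448177]
 [  0.         382.89047928 202.3933868 ]
 [  0.           0.           1.        ]]
[0.42443913 0.02718921 0.82728636] [ 0.18631865  0.03412503 -1.57264538] -0.016107912690735107 [[446.42854303   0.         273.96215212]
 [  0.         446.42854303 214.85419292]
 [  0.           0.           1.        ]]
{'time': 0.1, 'qpos': array([-1.38101005e+00,  3.42679915e-01,  1.52489678e+00,  2.17637397e-07,
        1.27541232e+00, -1.45977035e-01]), 'qvel': array([ 1.29618749e-03, -2.15283199e-04, -3.13553582e-03,  6.17640947e-04,
       -6.86861643e-05, -1.58039904e-04]), 'joint_efforts': array([ 1.63403183e-03, -4.32004952e+01, -2.44694245e+01,  7.19166943e-02,
        5.26420923e-02, -5.08336950e-05]), 'tool_pos': array([ 0.17295135, -0.49534248,  0.24310913]), 'tool_rot': array([-3.14021118e+00, -2.03318810e-04,  3.35763108e-01]), 'contact_force': array([ 0.32949735,  0.47978143, -0.27269997]), 'torque': array([-0.03893625, -0.05068087,  0.05170386]), 'grip_force': 0.0, 'opening': 0.09181065442258789}
```

View pics/s0.png

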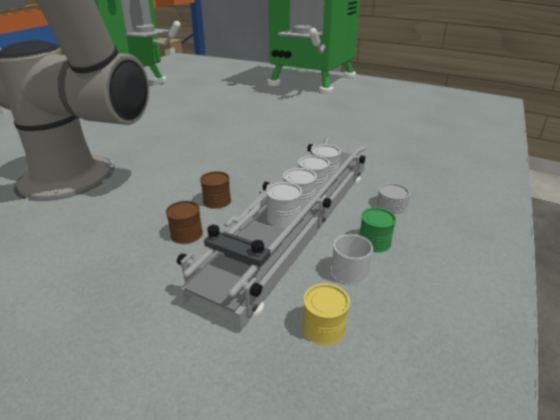

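View pics/t0.png

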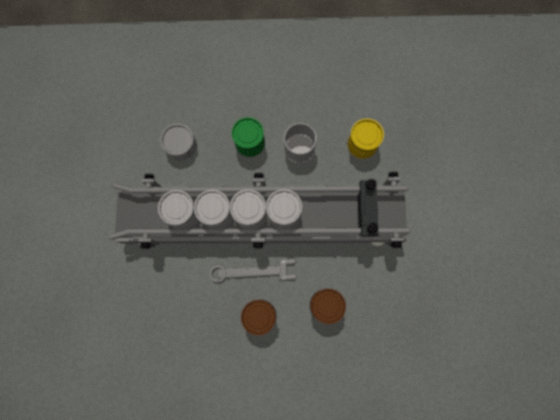

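```bash
cat >> h.py <<'E'
from scipy.spatial.transform import Rotation as Ro
def ray(c,u,v):
    p=cv2.undistortPoints(np.array([[[u,v]]],float),np.array(c["intrinsics"]),np.array([c["k1"],0,0,0],float))[0,0]
    return np.array(c["xyz"]),Ro.from_euler('xyz',c["rotation"]).as_matrix()@np.array([p[0],-p[1],-1])
E
python3 - <<'E'
from h import *
c=load('pics/t0.npy')
for n,u,v,z in [("t4",176,208,.1),("t3",212,208,.1),("t2",248,207.5,.1),("t1",285,207,.1),("stop l",360,207,.105),("stop r",378,207,.105),("rodU a",150,190,.074),("rodU b",350,189,.074),("rodL a",150,234,.074),("rodL b",350,231,.074),("bed -x",116,213,.045),("bed +x",406,212,.045)]:
    print(n,at(c,u,v,z).round(4))
im=cv2.imread('pics/t0.png'); cv2.imwrite('pics/t0c.png',cv2.resize(im[165:260,105:415],None,fx=2.5,fy=2.5,interpolation=cv2.INTER_CUBIC))
E
```

```text
t4 [0.5747 0.2162 0.1   ]
t3 [0.5742 0.1554 0.1   ]
t2 [0.5745 0.0951 0.1   ]
t1 [0.5748 0.0334 0.1   ]
stop l [ 0.5727 -0.0899  0.105 ]
stop r [ 0.5724 -0.1193  0.105 ]
rodU a [0.6128 0.2703 0.074 ]
rodU b [ 0.6109 -0.0789  0.074 ]
rodL a [0.5348 0.2664 0.074 ]
rodL b [ 0.5376 -0.0764  0.074 ]
bed -x [0.5778 0.3399 0.045 ]
bed +x [ 0.5752 -0.1803  0.045 ]
```

View pics/t0c.png

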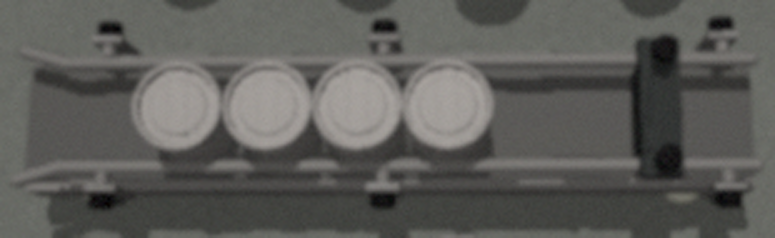

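Call:
step_arm(motion=[[[10.64, -10.16, 0], -1.235], [[10.64, -10.16, 0], -1.235], [[10.64, -10.16, 0], -1.235], [[10.64, -10.16, 0], -1.235], [[10.64, -10.16, 0], -1.235], [[10.64, -10.16, 0], -1.235], [[10.64, -10.16, 0], -1.235], [[10.64, -10.16, 0], -1.235], [[10.64, -10.16, 0], -1.235], [[10.64, -10.16, 0], -1.235]], hand=255, squeeze=10)

```text
time: 1.35
tool_pos: [0.4581, 0.0629, 0.2436]
tool_rot: [3.142, 0.0, 1.571]
contact_force: [-0.2, -1.3, -0.0]
opening: 0.0005
grip_force: 0.0
```

Call:
step_arm(motion=[[[3.8, 1.95, 0], 0], [[3.8, 1.95, 0], 0], [[3.8, 1.95, 0], 0], [[3.8, 1.95, 0], 0], [[3.8, 1.95, 0], 0], [[3.8, 1.95, 0], 0], [[3.8, 1.95, 0], 0]])

```text
time: 2.22
tool_pos: [0.5743, 0.2875, 0.2439]
tool_rot: [-3.141, 0.001, 1.57]
contact_force: [-0.3, -0.7, -0.3]
opening: 0.0004
grip_force: 0.0
```

Call:
step_arm(motion=[[[0.1, 0, 0.7], 0], [[0.1, 0, 1.4], 0], [[0.1, 0, 2.0], 0], [[0.1, 0, 2.4], 0], [[0.1, 0, 2.76], 0], [[0.1, 0, 2.76], 0], [[0.1, 0, 2.76], 0]])

```text
time: 3.1
tool_pos: [0.5752, 0.2943, 0.0796]
tool_rot: [3.14, -0.001, 1.57]
contact_force: [0.1, 0.4, -0.2]
opening: 0.0002
grip_force: 0.0
```

Run:
```python
from h import *
a=snap("scene","pics/s1.png");b=snap("top","pics/t1.png")
A=cv2.imread('pics/s1.png')[110:260,160:400];B=cv2.imread('pics/t1.png')[120:270,80:320]
cv2.imwrite('pics/c1.png',np.vstack([cv2.resize(x,(480,300),interpolation=2) for x in(A,B)]))
print(robot.observe()['tool_pos'],robot.observe()['contact_force'])
```

```text
[0.57532748 0.29465364 0.07973681] [ 0.05968656  0.42260214 -0.18751235]
```

View pics/c1.png

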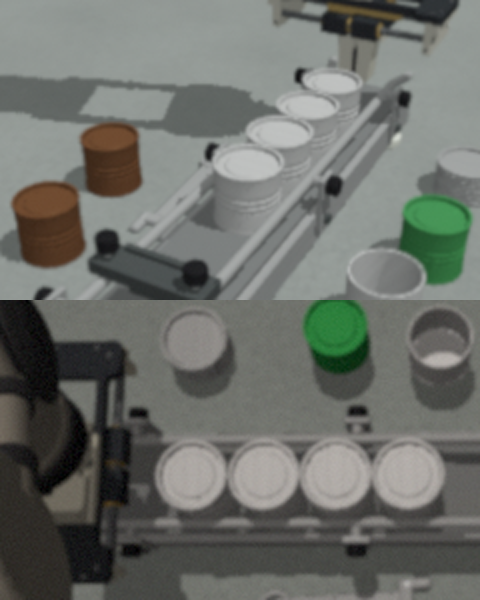

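Call:
step_arm(motion=[[[-0.1, 0, 0.06], 0], [[-0.2, 0, 0.12], 0], [[-0.3, 0, 0.12], 0], [[-0.4, 0, 0.12], 0], [[-0.46, 0, 0.12], 0], [[-0.5, 0, 0.12], 0], [[-0.53, 0, 0.12], 0], [[-0.56, 0, 0.12], 0], [[-0.59, 0, 0.12], 0], [[-0.62, 0, 0.12], 0]])

```text
time: 4.45
tool_pos: [0.5746, 0.2576, 0.0709]
tool_rot: [3.141, -0.0, 1.571]
contact_force: [0.2, 0.9, 0.5]
opening: 0.0005
grip_force: 0.4
```

Call:
step_arm(motion=[[[-0.03, 0, 0], 0], [[-0.06, 0, 0], 0], [[-0.09, 0, 0], 0], [[-0.12, 0, 0], 0], [[-0.15, 0, 0], 0], [[-0.18, 0, 0], 0], [[-0.21, 0, 0], 0], [[-0.24, 0, 0], 0]])

```text
time: 5.45
tool_pos: [0.5746, 0.243, 0.0709]
tool_rot: [3.142, 0.0, 1.571]
contact_force: [-0.2, 3.2, 0.2]
opening: 0.0006
grip_force: 1.8
```

Call:
step_arm(motion=[[[-0.04, 0, 0], 0], [[-0.08, 0, 0], 0], [[-0.12, 0, 0], 0], [[-0.16, 0, 0], 0], [[-0.2, 0, 0], 0], [[-0.24, 0, 0], 0], [[-0.28, 0, 0], 0], [[-0.32, 0, 0], 0], [[-0.36, 0, 0], 0], [[-0.4, 0, 0], 0]])

```text
time: 6.7
tool_pos: [0.5746, 0.219, 0.0709]
tool_rot: [3.142, 0.0, 1.571]
contact_force: [-0.3, 3.6, -0.5]
opening: 0.0003
grip_force: 1.8
```

Run:
```python
from h import *
a=snap("scene","pics/s2.png");b=snap("top","pics/t2.png")
A=cv2.imread('pics/s2.png')[120:300,170:410];B=cv2.imread('pics/t2.png')[160:260,160:400]
cv2.imwrite('pics/c2.png',np.vstack([cv2.resize(x,None,fx=2,fy=2,interpolation=2) for x in(A,B)]))
print(robot.observe()['tool_pos'],robot.observe()['contact_force'])
```

```text
[0.57457079 0.21876303 0.07088984] [-0.16996762  2.341791    0.09663502]
```

View pics/c2.png

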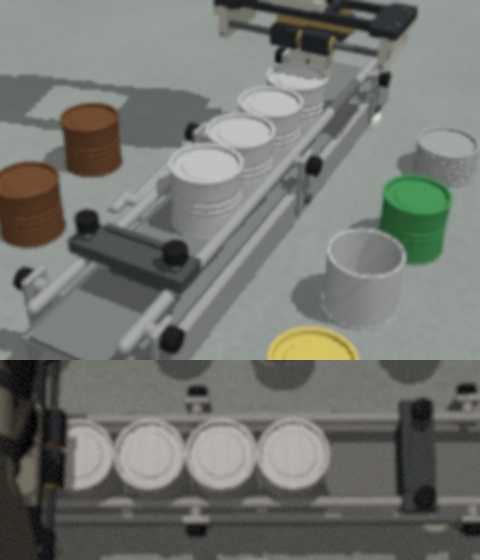

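Run:
```python
from h import *
c=load('pics/t2.npy')
for u,z in((306.5,.1),(324.5,.1),(358.5,.105),(360,.105)):print(at(c,u,207.5,z))
```

```text
[ 0.57363636 -0.0022988   0.1       ]
[ 0.57337381 -0.03208627  0.1       ]
[ 0.5718608  -0.08737105  0.105     ]
[ 0.57183932 -0.08982286  0.105     ]
```

Call:
step_arm(motion=[[[-0.04, 0, 0], 0], [[-0.08, 0, 0], 0], [[-0.12, 0, 0], 0], [[-0.16, 0, 0], 0], [[-0.2, 0, 0], 0], [[-0.24, 0, 0], 0], [[-0.28, 0, 0], 0], [[-0.32, 0, 0], 0], [[-0.36, 0, 0], 0], [[-0.4, 0, 0], 0]])

```text
time: 8.05
tool_pos: [0.5746, 0.195, 0.0709]
tool_rot: [3.142, 0.0, 1.571]
contact_force: [-0.2, 3.9, 0.1]
opening: 0.0005
grip_force: 1.9
```

Call:
step_arm(motion=[[[-0.03, 0, 0], 0], [[-0.06, 0, 0], 0], [[-0.09, 0, 0], 0], [[-0.12, 0, 0], 0], [[-0.15, 0, 0], 0], [[-0.18, 0, 0], 0], [[-0.2, 0, 0], 0], [[-0.22, 0, 0], 0]])

```text
time: 9.05
tool_pos: [0.5746, 0.1819, 0.0709]
tool_rot: [3.142, 0.0, 1.571]
contact_force: [0.8, 4.6, 0.1]
opening: 0.0005
grip_force: 2.0
```

Call:
step_arm(motion=[[[-0.015, 0, 0], 0], [[-0.03, 0, 0], 0], [[-0.045, 0, 0], 0], [[-0.06, 0, 0], 0], [[-0.075, 0, 0], 0], [[-0.09, 0, 0], 0], [[-0.105, 0, 0], 0], [[-0.12, 0, 0], 0], [[-0.13, 0, 0], 0], [[-0.14, 0, 0], 0]])

```text
time: 10.3
tool_pos: [0.5746, 0.1735, 0.0709]
tool_rot: [3.141, 0.0, 1.571]
contact_force: [-0.9, 5.3, -0.0]
opening: 0.0006
grip_force: 2.1
```

Run:
```python
from h import *
a=snap("scene","pics/s3.png");b=snap("top","pics/t3.png")
A=cv2.imread('pics/s3.png')[140:290,180:340];B=cv2.imread('pics/t3.png')[165:255,240:400]
cv2.imwrite('pics/c3.png',np.vstack([cv2.resize(A,None,fx=2.4,fy=2.4,interpolation=2),cv2.resize(B,None,fx=2.4,fy=2.4,interpolation=2)]))
print(robot.observe()['tool_pos'],robot.observe()['contact_force'])
```

```text
[0.5745489  0.17347536 0.07086904] [0.18277861 4.11947129 1.50808173]
```

View pics/c3.png

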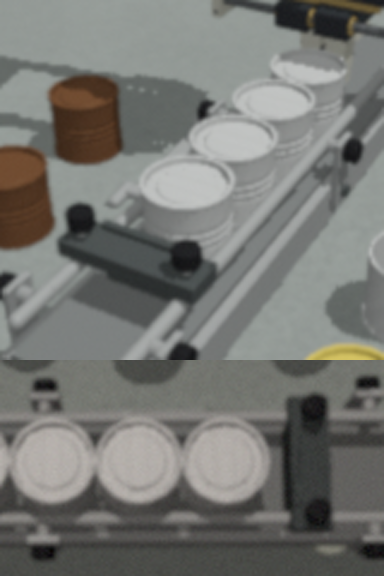

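Call:
step_arm(motion=[[[-0.012, 0, 0], 0], [[-0.024, 0, 0], 0], [[-0.036, 0, 0], 0], [[-0.048, 0, 0], 0], [[-0.06, 0, 0], 0], [[-0.072, 0, 0], 0], [[-0.08, 0, 0], 0], [[-0.087, 0, 0], 0], [[-0.094, 0, 0], 0], [[-0.1, 0, 0], 0]])

```text
time: 11.65
tool_pos: [0.5745, 0.1676, 0.0709]
tool_rot: [-3.142, 0.0, 1.571]
contact_force: [0.3, 3.4, 0.9]
opening: 0.0008
grip_force: 2.1
```

Call:
step_arm(motion=[[[-0.006, 0, 0], 0], [[-0.012, 0, 0], 0], [[-0.018, 0, 0], 0], [[-0.024, 0, 0], 0], [[-0.03, 0, 0], 0]])

```text
time: 12.28
tool_pos: [0.5746, 0.1657, 0.0709]
tool_rot: [3.142, 0.0, 1.571]
contact_force: [-0.5, 4.7, 1.1]
opening: 0.0007
grip_force: 2.1
```

Call:
step_arm(motion=[[[-0.006, 0, 0], 0], [[-0.012, 0, 0], 0], [[-0.018, 0, 0], 0], [[-0.024, 0, 0], 0], [[-0.03, 0, 0], 0]])

```text
time: 12.9
tool_pos: [0.5746, 0.164, 0.0709]
tool_rot: [3.142, 0.0, 1.571]
contact_force: [0.7, 5.3, 1.1]
opening: 0.0006
grip_force: 2.1
```

Call:
step_arm(motion=[[[-0.006, 0, 0], 0], [[-0.012, 0, 0], 0], [[-0.018, 0, 0], 0], [[-0.024, 0, 0], 0]])

```text
time: 13.4
tool_pos: [0.5746, 0.1625, 0.0709]
tool_rot: [3.142, 0.0, 1.571]
contact_force: [-0.5, 3.6, 0.9]
opening: 0.0004
grip_force: 2.1
```

Call:
step_arm(motion=[[[-0.006, 0, 0], 0], [[-0.012, 0, 0], 0], [[-0.018, 0, 0], 0], [[-0.024, 0, 0], 0]])

```text
time: 13.9
tool_pos: [0.5745, 0.161, 0.0709]
tool_rot: [-3.142, 0.0, 1.571]
contact_force: [0.3, 3.3, 1.3]
opening: 0.0005
grip_force: 2.1
```

Call:
step_arm(motion=[[[-0.006, 0, 0], 0], [[-0.012, 0, 0], 0], [[-0.018, 0, 0], 0], [[-0.024, 0, 0], 0]])

```text
time: 14.4
tool_pos: [0.5746, 0.1596, 0.0709]
tool_rot: [-3.142, 0.0, 1.571]
contact_force: [-0.2, 4.4, 1.4]
opening: 0.0006
grip_force: 2.1
```

Call:
step_arm(motion=[[[-0.006, 0, 0], 0], [[-0.012, 0, 0], 0], [[-0.018, 0, 0], 0], [[-0.024, 0, 0], 0]])

```text
time: 14.9
tool_pos: [0.5746, 0.1582, 0.0709]
tool_rot: [3.142, 0.0, 1.571]
contact_force: [-0.2, 4.4, 0.9]
opening: 0.0003
grip_force: 2.1
```

Call:
step_arm(motion=[[[-0.006, 0, 0], 0], [[-0.012, 0, 0], 0], [[-0.018, 0, 0], 0], [[-0.024, 0, 0], 0]])

```text
time: 15.4
tool_pos: [0.5746, 0.1568, 0.0709]
tool_rot: [3.142, 0.0, 1.571]
contact_force: [-0.2, 6.3, 1.4]
opening: 0.0004
grip_force: 2.7
```

Run:
```python
from h import *
a=snap("scene","pics/s4.png");b=snap("top","pics/t4.png")
A=cv2.imread('pics/s4.png')[150:290,180:340];B=cv2.imread('pics/t4.png')[165:255,240:400]
cv2.imwrite('pics/c4.png',np.vstack([cv2.resize(A,None,fx=2.5,fy=2.5,interpolation=2),cv2.resize(B,None,fx=2.5,fy=2.5,interpolation=2)]))
print(robot.observe()['tool_pos'],robot.observe()['contact_force'])
```

```text
[0.57456571 0.15678218 0.07088861] [-0.20360427  4.22814972  0.76933331]
```

View pics/c4.png

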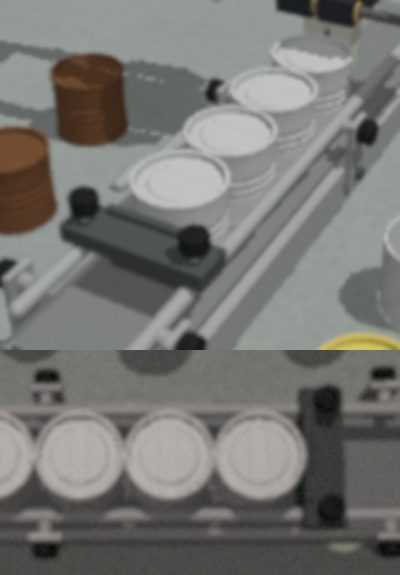

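Call:
step_arm(motion=[[[-0.005, 0, 0], 0], [[-0.005, 0, 0], 0]])

```text
time: 15.75
tool_pos: [0.5746, 0.1567, 0.0709]
tool_rot: [3.141, -0.0, 1.571]
contact_force: [-0.4, 5.0, 0.3]
opening: 0.0007
grip_force: 2.8
```

Call:
step_arm(motion=[[[-0.006, 0, 0], 0], [[-0.012, 0, 0], 0], [[-0.012, 0, 0], 0]])

```text
time: 16.12
tool_pos: [0.5746, 0.1566, 0.0709]
tool_rot: [3.141, -0.001, 1.571]
contact_force: [-0.1, 8.8, 0.9]
opening: 0.0004
grip_force: 4.1
```

Call:
step_arm(motion=[[[-0.006, 0, 0], 0], [[-0.012, 0, 0], 0], [[-0.012, 0, 0], 0]])

```text
time: 16.5
tool_pos: [0.5746, 0.1566, 0.071]
tool_rot: [3.141, -0.002, 1.571]
contact_force: [0.2, 11.3, 0.1]
opening: 0.0007
grip_force: 5.5
```

Force climbs while the tool stands still: the row is home. I'll back off slowly along the lane, then go up.

Call:
step_arm(motion=[[[0.02, 0, 0], 0], [[0.04, 0, 0], 0], [[0.08, 0, 0], 0], [[0.15, 0, 0], 0], [[0.3, 0, 0], 0], [[0.5, 0, 0], 0], [[0.8, 0, 0], 0], [[1.1, 0, 0], 0], [[1.1, 0, 0], 0]])

```text
time: 17.62
tool_pos: [0.5743, 0.2229, 0.0708]
tool_rot: [3.141, -0.0, 1.573]
contact_force: [0.4, -0.5, 1.2]
opening: 0.0007
grip_force: 0.0
```

Call:
step_arm(motion=[[[0, 0, -0.5], 0], [[0, 0, -1.0], 0], [[0.5, 0, -1.8], 0], [[1.3, 0, -2.5], 0], [[2.0, 0, -2.5], 0], [[2.0, 0, -2.5], 0], [[2.0, 0, -2.5], 0]])

```text
time: 18.5
tool_pos: [0.5743, 0.3403, 0.2201]
tool_rot: [-3.14, 0.001, 1.571]
contact_force: [0.7, -1.4, 0.4]
opening: 0.0004
grip_force: 0.0
```

Run:
```python
from h import *
a=snap("scene","pics/s5.png");b=snap("top","pics/t5.png")
A=cv2.imread('pics/s5.png')[120:290,170:410];B=cv2.imread('pics/t5.png')[120:290,160:400]
cv2.imwrite('pics/c5.png',np.vstack([cv2.resize(x,None,fx=1.75,fy=1.75,interpolation=2) for x in(A,B)]))
o=robot.observe();print(o['time'],o['tool_pos'],o['contact_force'])
```

```text
18.6 [0.57467194 0.33966941 0.22036499] [-0.3870796   0.5838892   0.11604192]
```

View pics/c5.png

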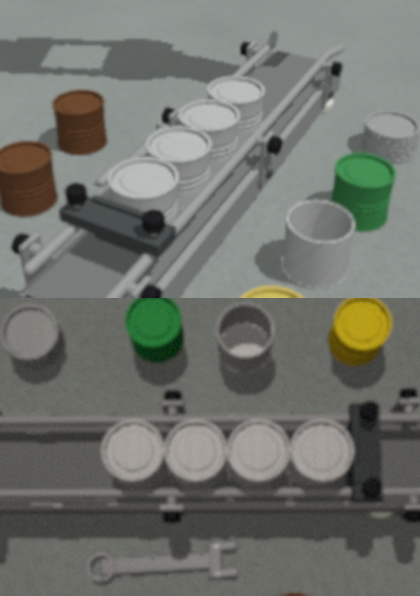

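```bash
python3 -c "
from cell import robot
print(robot.hand_in())"
```

```text
the job is handed in; nothing more can be done
None
```

I pushed the row as one train up to the end stop, with about 11 N at the end. In the last pictures the four tins stand upright and closed up, and the empty tin, lids and spanner look undisturbed. The hand is clear and the job was handed in at about 18.6 s, but the hand-in call returned no verdict.

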